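# Feel a drive shaft's end float and prop it out for service

### The job

Check the end float of the drive unit's shaft: push the shaft fully in until it meets its inner stop, then pull it fully out until it meets its outer stop, and leave it there. Then swing the flat prop plate round its pivot pin until it lies along the shaft, behind the flange, so that the shaft is held out for service. Let go of everything, and do not shift the two small bottles and the beaker that stand beside the unit.

Things in the scene. Friction and masses are not known exactly. Their poses are not given: they have to be found in the camera images.
- drive: fixed drive unit: base plate 165x110x12 mm, grey bearing housing (x 0 to 62, y -35 to 35 mm, 124 mm high), dark motor behind it. Origin on the worktop under the middle of the housing's front face; a round cover stands 6 mm out of that face. The shaft sticks out along -x (out; +x is in), z is up, the prop plate is on the +y side. Shaft axis level, at y = 0, 95 mm above the worktop
- hub_waist (a point): centre of the waist of the hub on the shaft's free end, on the shaft axis, moving with the shaft. The waist is round, 26 mm in diameter, 36 mm long, between two 36 mm collars (6 mm thick towards the housing, 8 mm at the free end). It lies at x = -112 mm minus the shaft's travel in the drive's frame. Clear for fingers from above, both sides and below
- shaft (a joint): travel of the shaft, m: 0 = in at the inner stop, 0.024 = out at the outer stop (rigid stops); starts between. It slides stiffly (2 to 3 N), no spring, stays where left. A flange 60 mm in diameter, 8 mm thick, sits on the shaft (14 mm thick behind it); the flange face towards the housing is 42 mm from the waist's centre, at x = -70 mm minus the travel in the drive's frame
- prop (a joint): angle of the prop plate about its upright pin, rad: 0 = parallel to the shaft, pointing along the drive's -x (rigid stop, the wanted heading); 1.57 = pointing along +y, away from the shaft. Starts at 0.7 to 1.3. Turns stiffly (about 0.04 N m), no spring, stays where left. Only with the shaft fully out does its tip pass behind the flange (4 mm room); otherwise it strikes it
- prop_pivot (a point): pivot of the prop plate at mid-thickness, 95 mm above the worktop, at x = -20, y = 22 mm in the drive's frame, on a post 16 mm in diameter; the dark pin head rises 7 mm above the plate
- prop_tip (a point): middle of the free end of the prop plate, mid-thickness, 70 mm from the pivot. The plate is a flat steel bar 20 mm wide, 8 mm thick, 91 to 99 mm above the worktop; beyond 10 mm from the pivot only the base plate or worktop is under it, so fingertips can go down beside its long edges
- dropper_mid (a point): middle (half height) of the small amber dropper bottle, 30 mm diameter, 75 mm tall, loose beside the unit on its -y side: to be left alone
- beaker_mid (a point): middle (half height) of the small glass beaker, 59 mm wide, 68 mm tall, loose beside the unit on its -y side: to be left alone
- standard_mid (a point): middle (half height) of the small white screw-cap bottle, 37 mm diameter, 88 mm tall, loose beside the motor on the +y side: to be left alone

How it is judged:
By the outcome, as a careful person would: the job done as asked, in the order asked, and still so for the second after the job is handed in, with the robot touching nothing.
It also fails if it takes over 45 s, if anything falls off the work surface, if the arm or the gripper's body presses on something with over 40 N, if the wrist force passes 120 N, or if a joint passes its speed limit or range.

### The arm

A 7-joint arm with a two-finger parallel gripper is mounted at the origin on the work surface; the furniture and walls round the work are solid. World frame = base frame: x ahead of the robot, y to its left, z up, the work surface at z = 0. Lengths are in m, angles in rad, forces in N, time in s.
With the tool pointing down it reaches from about 0.35 to 0.9 m from the base axis. Payload 7.2 kg.
Tool frame: the origin (TCP) lies at the very end of the fingers, on their centre line; the grasp point (between the pads) lies 19 mm behind it; z points along the fingers, x is the direction in which the jaws open and shut, and the axes are right-handed (so a half turn about z gives the same grasp; the last joint's range is limited). The gripper opens to 88 mm and grips with 3 to 60 N. Pads are 20 mm wide; open, the fingers measure 115 mm over their backs; the gripper's body (75 mm by 178 mm) begins 61 mm behind the grasp point.
Start: joints at [-1.342, 0.411, -0.013, 1.596, 0.006, 1.134, -0.082], TCP at [0.183, 0.598, 0.223] pointing down, gripper open.
Joint ranges: [-2.95, 2.95], [-0.29, 1.99], [-1.47, 1.44], [0.14, 2.54], [-1.03, 4.17], [0.13, 1.85], [-2.86, 2.86]. Speed limits (rad/s): [2.39, 2.39, 3.01, 3.01, 3.14, 3.14, 3.14].

### API

Orientations are given as a rotation vector (axis times angle).
In Python, from workcell import ctrl gives the robot as it stands.
- The arm moves only by the shell command python3 -m pendant 'ROWS' [FORCE]. ROWS is JSON, a list of rows, each a list of 3 entries, a list of its own where there are three numbers: the shift along the tool's x, y, z in mm, then the turn, a rotation vector about the tool's x, y, z in rad, then the opening in per cent of the stroke, from 0 (shut) to 100 (fully open). A call has 1 to 12 rows; each row is the pose to reach, as a shift and turn from the pose commanded when the call began, along the tool's axes at that moment; what a row does not reach only later rows make up. A row lasts 1/12 s, in which the tool goes at most 41.7 mm and 7.16 degrees, less where a joint would pass 70% of its speed; a pose out of reach is approached as far as the arm can. A call with a gripper value outside its range is refused whole. The fingers move at their own pace and stop on an object; FORCE is the grip in N (left out, the last holds). Time passes only in rows, so rows that repeat a pose let the fingers close. It gives the time, the measured TCP pose, the force and the opening at its end, in the units of the state.
- ctrl.observe(): the state, without advancing time (a new reading comes with each control period).
- ctrl.get_image(name): name is "side" or "top" or "wrist"; returns the picture (384x512x3 uint8, red, green, blue); there is no depth.
- ctrl.camera_info(name): a dict with "fov_y" (degrees; the focal length in pixels is half the picture's height over the tangent of half this angle, whatever the lens; pixels are square), "cx", "cy" (the principal point, pixels), "D" ([k1, k2, p1, p2, k3] as OpenCV has them; the pictures are not rectified), "origin" and "orientation" of the camera in the world. Camera axes: x right, y down, z forward; pixel columns grow to the right and rows downward; lengths in m; the calibration is good to about 2 mm. A picture is of the moment at which its call begins: read the wrist's pose just before it. camera_info takes no time and is no camera call; for the wrist camera it gives the pose at the moment of the call.
- ctrl.close_job(): hands the job in, once; it reports no verdict.
The state is a dict: "t": time; "joint_positions": joint angles; "dq": joint speeds; "tau": joint torques, N m; "eef_pos": TCP position; "ee_rot": TCP orientation; "ft_force": force on the tool from outside, world axes, zero at the start; "torque": the same for the moment, N m; "opening": finger opening in m.
Only numpy, scipy, OpenCV 4.12 (cv2) and the standard library are available. Lean on these libraries where they do the work, as an engineer would, in place of code of your own. Each camera call takes 0.05 s, during which the arm holds its last target.

## Working session

There is one attempt and no reset: what is moved stays moved. The work goes in short steps, Python scripts to look and compute and a shell command to move; the robot and the scene stay as the last step left them, time stands still between calls to the robot, and variables do not carry over. Pictures are saved under pics/ and viewed, and the job is handed in when it is done.

```bash
ls; mkdir -p pics
python3 - <<'E'
from workcell import ctrl
import cv2
print(ctrl.observe())
for n in ["side","top","wrist"]:
    print(n,ctrl.camera_info(n))
    im=ctrl.get_image(n); cv2.imwrite(f"pics/{n}0.png",im[:,:,::-1])
E
```

```text
pics
{'t': 0.0, 'joint_positions': array([-1.34221923,  0.41188469, -0.01271979,  1.59703794,  0.0056313 ,
        1.1342952 , -0.08219349]), 'dq': array([-0.00046636,  0.00075842,  0.00021516, -0.0012423 , -0.00041233,
        0.00090555, -0.00051517]), 'tau': array([-8.11602440e-04, -5.87934673e+01,  6.41196705e-01, -2.91091347e+01,
       -5.39120939e-02,  1.79760304e-02,  1.49580424e-04]), 'eef_pos': array([0.18267333, 0.59718218, 0.22182103]), 'ee_rot': array([ 2.52456248e+00,  1.86803963e+00, -1.86996788e-03]), 'ft_force': array([ 0.82132285, -0.28353375,  0.66639447]), 'torque': array([-0.0245059 ,  0.01698814,  0.02696277]), 'opening': 0.08781677748733008}
side {'fov_y': 50.34251103758857, 'cx': 254.71255855380565, 'cy': 194.57368445674848, 'D': array([-0.08035582,  0.        ,  0.        ,  0.        ,  0.        ]), 'origin': array([ 0.05019047, -0.08842323,  0.73790639]), 'orientation': array([-1.95697719,  1.60340311, -0.60800102])}
top {'fov_y': 55.318717387311025, 'cx': 261.20726099373076, 'cy': 193.8882228625309, 'D': array([-0.11305505,  0.        ,  0.        ,  0.        ,  0.        ]), 'origin': array([ 0.42980055, -0.00550529,  0.90937188]), 'orientation': array([-2.0892808 ,  2.13888657, -0.1866515 ])}
wrist {'fov_y': 66.61058988021718, 'cx': 255.61018760812945, 'cy': 195.75688209717168, 'D': array([-0.04652472,  0.        ,  0.        ,  0.        ,  0.        ]), 'origin': array([0.11277533, 0.61927138, 0.38248089]), 'orientation': array([2.3397631 , 1.73222196, 0.23501912])}
```

View pics/side0.png

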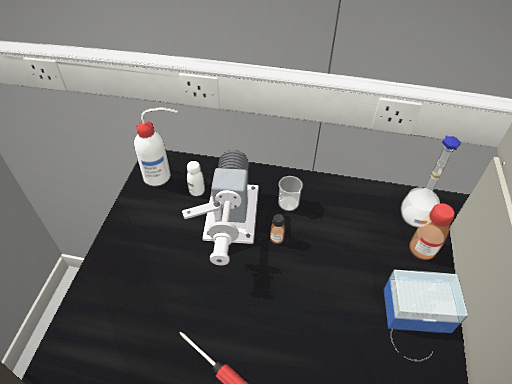

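View pics/top0.png

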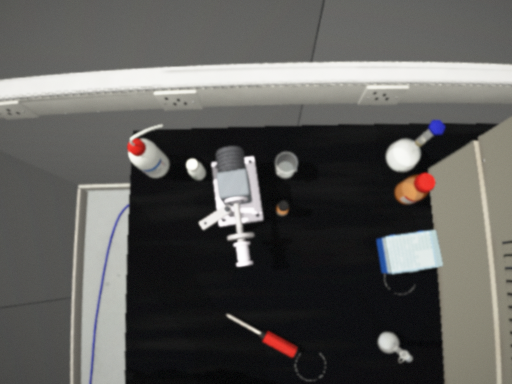

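View pics/wrist0.png

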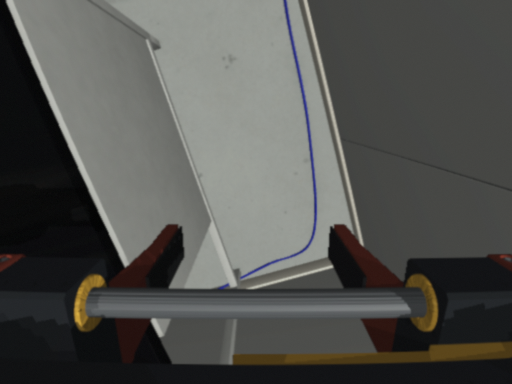

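The drive sits with its shaft towards the robot (hub at about (243,255) in top and (220,255) in side). The bottles and beaker are beside it. I'll enlarge the views to measure.

Run:
```python
import cv2
for n,(x0,y0,x1,y1) in {"side":(170,140,310,275),"top":(175,135,305,275)}.items():
    im=cv2.imread(f"pics/{n}0.png")[y0:y1,x0:x1]
    s=5 if n=="side" else 4
    im=cv2.resize(im,None,fx=s,fy=s,interpolation=cv2.INTER_CUBIC)
    im=im[:600]
    for x in range(x0,x1,10):
        cv2.line(im,((x-x0)*s,0),((x-x0)*s,4 if x%20 else 10),(0,255,255),1)
        if x%20==0: cv2.putText(im,str(x),((x-x0)*s,20),0,.4,(0,255,255),1)
    for y in range(y0,y1,10):
        cv2.line(im,(0,(y-y0)*s),(4 if y%20 else 10,(y-y0)*s),(0,255,255),1)
        if y%20==0: cv2.putText(im,str(y),(12,(y-y0)*s+4),0,.4,(0,255,255),1)
    cv2.imwrite(f"pics/{n}0c.png",im)
```

```text
(no output)
```

View pics/side0c.png

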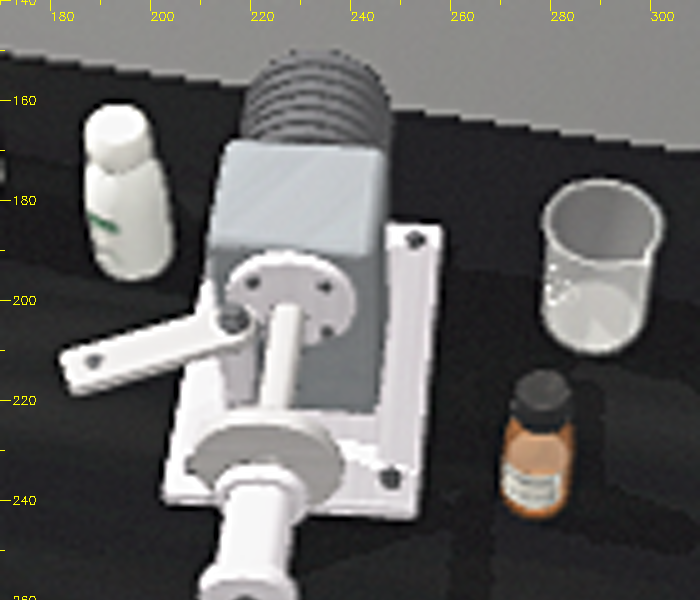

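View pics/top0c.png

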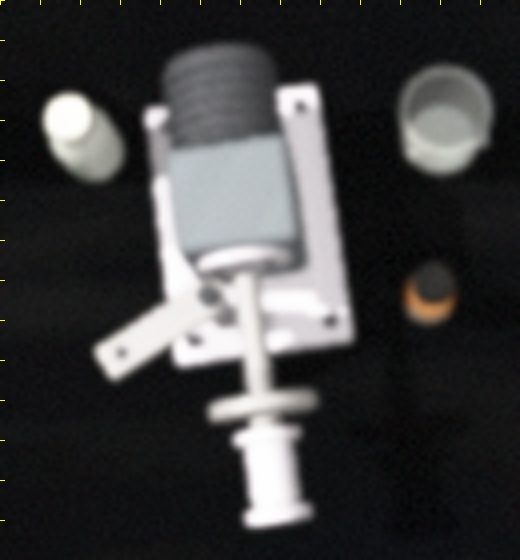

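```bash
cat > h.py <<'E'
import numpy as np, cv2
from scipy.spatial.transform import Rotation as R
def proj(ci,P):
    P=np.atleast_2d(np.asarray(P,float)); Rm=R.from_rotvec(ci['orientation']).as_matrix()
    f=192/np.tan(np.radians(ci['fov_y']/2)); K=np.array([[f,0,ci['cx']],[0,f,ci['cy']],[0,0,1]])
    rv=Rm.T; t=-rv@ci['origin']
    p,_=cv2.projectPoints(P.reshape(-1,1,3),cv2.Rodrigues(rv)[0],t,K,np.array(ci['D'],float)); return p.reshape(-1,2)
def ray(ci,px,z):
    Rm=R.from_rotvec(ci['orientation']).as_matrix()
    f=192/np.tan(np.radians(ci['fov_y']/2)); K=np.array([[f,0,ci['cx']],[0,f,ci['cy']],[0,0,1]])
    u=cv2.undistortPoints(np.array(px,float).reshape(-1,1,2),K,np.array(ci['D'],float)).reshape(-1,2)
    d=np.c_[u,np.ones(len(u))]@Rm.T
    return ci['origin']+d*((z-ci['origin'][2])/d[:,2])[:,None]
def d2w(p,P):
    P=np.atleast_2d(np.asarray(P,float)); c,s=np.cos(p[2]),np.sin(p[2])
    return P@np.array([[c,-s,0],[s,c,0],[0,0,1]]).T+[p[0],p[1],0]
E
cat > fit.py <<'E'
from h import *
from workcell import ctrl
from scipy.optimize import least_squares
S=lambda a:[170+a[0]/5,140+a[1]/5]
T=lambda a:[175+a[0]/4,135+a[1]/4]
def model(q):
    x,y,yaw,tr,bx,th=q; w=-.112-tr
    a=[ (.062,.035,.124),(.062,-.035,.124),(0,.035,.124),(0,-.035,.124),(-.02,.022,.106),
        (-.02-.07*np.cos(th),.022+.07*np.sin(th),.099),(bx,.055,.012),(bx,-.055,.012),(bx+.165,-.055,.012),(bx+.165,.055,.012),
        (w+.021,0,.095),(w-.022,0,.095),(w+.046,0,.095)]
    return d2w(q,np.array(a))
so={1:(385,152),0:(226,142),2:(211,247),3:(381,258),4:(235,317),5:(65,371),6:(165,492),7:(415,510),8:(441,228)}
to={0:(167,150),1:(276,136),4:(210,294),5:(104,365),7:(352,340),8:(318,85),6:(176,365),9:(148,110),10:(266,435),11:(278,515),12:(263,404)}
cs,ct=ctrl.camera_info('side'),ctrl.camera_info('top')
def res(q):
    m=model(q); ps,pt=proj(cs,m),proj(ct,m)
    return np.concatenate([ps[i]-S(o) for i,o in so.items()]+[pt[i]-T(o) for i,o in to.items()])
if __name__=="__main__":
    r=least_squares(res,[.6,.05,0,.012,-.1,1.],loss='soft_l1')
    print(r.x.round(4)); rr=r.fun.reshape(-1,2).round(2)
    for k,v in zip([('s',i) for i in so]+[('t',i) for i in to],rr): print(k,v)
    np.save('q.npy',r.x)
E
python3 fit.py
```

```text
[ 0.5728  0.0618  0.1178  0.0081 -0.0428  1.1607]
('s', 1) [ 1.53 -1.18]
('s', 0) [ 0.25 -1.2 ]
('s', 2) [-1.05 -0.29]
('s', 3) [-0.35 -0.27]
('s', 4) [-0.25 -0.51]
('s', 5) [ 0.03 -0.41]
('s', 6) [-0.23 -0.51]
('s', 7) [ 0.71 -0.52]
('s', 8) [ 0.87 -1.05]
('t', 0) [-0.71  1.08]
('t', 1) [3.29 0.15]
('t', 4) [-0.31  1.72]
('t', 5) [-0.38  0.69]
('t', 7) [0.44 0.5 ]
('t', 8) [-0.15  0.44]
('t', 6) [0.22 0.48]
('t', 9) [-0.34  0.24]
('t', 10) [0.47 0.81]
('t', 11) [0.04 0.27]
('t', 12) [-0.25 -2.62]
```

```bash
cat >> h.py <<'E'
def goal(ob,pos,yawx,tilt=None):
    """shift(mm, tool axes) and turn to reach pos with tool down and tool x along world heading yawx"""
    R0=R.from_rotvec(ob['ee_rot']); x=np.array([np.cos(yawx),np.sin(yawx),0]); z=np.array([0,0,-1.])
    R1=R.from_matrix(np.c_[x,np.cross(z,x),z])
    return (R0.inv().apply(np.array(pos)-ob['eef_pos'])*1000).round(1),(R0.inv()*R1).as_rotvec().round(4)
E
python3 - <<'E'
from h import *
from workcell import ctrl
q=np.load('q.npy'); cs,ct=ctrl.camera_info('side'),ctrl.camera_info('top')
def loc(P):
    c,s=np.cos(q[2]),np.sin(q[2]); d=P-np.array([q[0],q[1],0]); return np.c_[d[:,0]*c+d[:,1]*s,-d[:,0]*s+d[:,1]*c]
print('dropper top',loc(ray(ct,[175+434/4,135+280/4],.075)), loc(ray(cs,[170+543/5,140+390/5],.07)))
print('beaker rim',loc(ray(ct,[175+446/4,135+113/4],.068)))
print('std cap',loc(ray(ct,[175+68/4,135+116/4],.088)))
hub=d2w(q,[-.112-q[3],0,0])[0]; print('hub',hub)
ob=ctrl.observe()
print(goal(ob,[hub[0],hub[1],.22],q[2]+np.pi/2),goal(ob,[hub[0],hub[1],.22],q[2]-np.pi/2))
E
```

```text
dropper top [[-0.02133646 -0.10548192]] [[-0.01992594 -0.1042222 ]]
beaker rim [[ 0.07810469 -0.1281872 ]]
std cap [[0.10292653 0.09229155]]
hub [0.45359251 0.04772288 0.        ]
(array([-446.3,  419.7,    2.6]), array([-1.000e-04,  1.200e-03, -4.146e-01])) (array([-446.3,  419.7,    2.6]), array([1.700e-03, 2.000e-04, 2.727e+00]))
```

```bash
python3 -m pendant '[[[-30,28,0],[0,0,-0.03],100],[[-60,56,0],[0,0,-0.06],100],[[-90,84,0],[0,0,-0.1],100],[[-120,112,0],[0,0,-0.13],100],[[-150,140,0],[0,0,-0.16],100],[[-180,169,0],[0,0,-0.2],100],[[-210,197,0],[0,0,-0.23],100],[[-240,225,0],[0,0,-0.26],100],[[-270,253,0],[0,0,-0.3],100],[[-300,282,0],[0,0,-0.33],100],[[-330,310,0],[0,0,-0.36],100],[[-360,338,0],[0,0,-0.41],100]]' 30
python3 - <<'E'
from h import *
from workcell import ctrl
q=np.load('q.npy');hub=d2w(q,[-.112-q[3],0,0])[0]
print(goal(ctrl.observe(),[hub[0],hub[1],.22],q[2]+np.pi/2))
E
```

```text
t: 1.15
eef_pos: [0.4011, 0.1525, 0.2228]
ee_rot: [-2.091, -2.345, -0.001]
ft_force: [1.8, -0.1, -0.0]
opening: 0.0876
(array([-110.1,   40.2,    2.8]), array([ 0.0005, -0.0005, -0.0034]))
```

```bash
python3 -m pendant '[[[-30,11,0],[0,0,0],100],[[-60,22,0],[0,0,0],100],[[-90,33,0],[0,0,0],100],[[-110,40,0],[0,0,0],100],[[-110,40,0],[0,0,0],100]]'
python3 - <<'E'
from h import *
from workcell import ctrl
import cv2,json
print(ctrl.observe()['eef_pos'])
ci=ctrl.camera_info('wrist'); im=ctrl.get_image('wrist'); cv2.imwrite('pics/w1.png',im[:,:,::-1])
import pickle; pickle.dump(ci,open('ci1.pkl','wb'))
E
```

```text
t: 1.57
eef_pos: [0.4542, 0.0454, 0.2228]
ee_rot: [2.098, 2.336, -0.001]
ft_force: [0.9, 0.2, -0.1]
opening: 0.0875
[0.4542433  0.04537622 0.22275502]
```

View pics/w1.png

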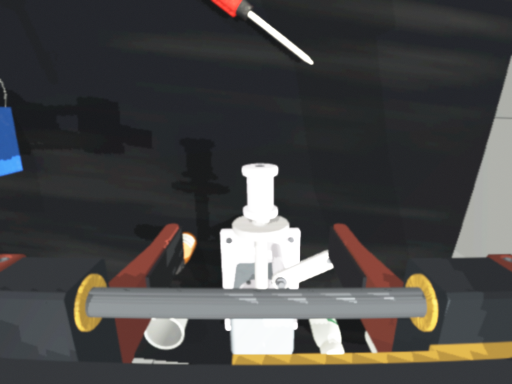

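The wrist view shows the hub between about (260,168) and (260,215), the base plate around (261,230–330), and the prop pointing to (330,262). I'll enlarge it.

```bash
cat > crop.py <<'E'
import cv2,sys
f,o=sys.argv[1:3]; x0,y0,x1,y1,s=map(int,sys.argv[3:8])
im=cv2.resize(cv2.imread(f)[y0:y1,x0:x1],None,fx=s,fy=s,interpolation=cv2.INTER_CUBIC)
for x in range(x0,x1):
    if x%10==0:
        cv2.line(im,((x-x0)*s,0),((x-x0)*s,6),(0,255,255),1); cv2.putText(im,str(x),((x-x0)*s,18),0,.4,(0,255,255),1)
for y in range(y0,y1):
    if y%10==0:
        cv2.line(im,(0,(y-y0)*s),(6,(y-y0)*s),(0,255,255),1); cv2.putText(im,str(y),(8,(y-y0)*s+4),0,.4,(0,255,255),1)
cv2.imwrite(o,im)
E
python3 crop.py pics/w1.png pics/w1c.png 215 155 340 295 4
```

```text
(no output)
```

View pics/w1c.png

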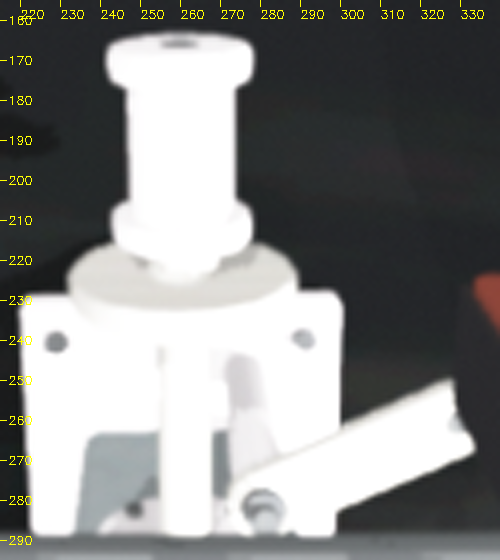

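Run:
```python
from h import *
from workcell import ctrl
import pickle
ci=pickle.load(open('ci1.pkl','rb'));q=np.load('q.npy')
P=ray(ci,[[260.1,171],[260.6,211.5]],.095);print(P, 'yaw',np.arctan2(*(P[1]-P[0])[1::-1]),np.linalg.norm(P[1]-P[0]))
print('waist',P.mean(0),'fit',d2w(q,[-.112-q[3],0,0]))
P=ray(ci,[[229,240.5],[290.8,239.5]],.013);print('bolts',P,np.arctan2(*(P[1]-P[0])[1::-1])-np.pi/2)
P=ray(ci,[[280,281]],.106);print('pin',P,d2w(q,[-.02,.022,.106]))
P=ray(ci,[[215+462/4,155+415/4]],.099);th=q[5];print('tip',P,d2w(q,[-.02-.07*np.cos(th),.022+.07*np.sin(th),.099]))
```

```text
[[0.43574801 0.04758373 0.095     ]
 [0.4781789  0.05286082 0.095     ]] yaw 0.12373366670996147 0.04275778637659688
waist [0.45696346 0.05022227 0.095     ] fit [[0.45359251 0.04772288 0.        ]]
bolts [[0.55231762 0.01855994 0.013     ]
 [0.54163156 0.10296932 0.013     ]] 0.12592810051970238
pin [[0.55081735 0.08194924 0.106     ]] [[0.55039816 0.08133734 0.106     ]]
tip [[0.52227047 0.13380775 0.099     ]] [[0.5151342  0.14180595 0.099     ]]
```

Run:
```python
from h import *
from workcell import ctrl
print(goal(ctrl.observe(),[.456,.0495,.076],.122+np.pi/2))
```

```text
(array([  1.5,   2.8, 146.6]), array([-0.0001,  0.0005, -0.0131]))
```

```bash
python3 -m pendant '[[[1.5,2.8,30],[0,0,-0.013],100],[[1.5,2.8,60],[0,0,-0.013],100],[[1.5,2.8,90],[0,0,-0.013],100],[[1.5,2.8,115],[0,0,-0.013],100],[[1.5,2.8,130],[0,0,-0.013],100],[[1.5,2.8,140],[0,0,-0.013],100],[[1.5,2.8,146],[0,0,-0.013],100],[[1.5,2.8,146],[0,0,-0.013],100]]'
python3 - <<'E'
from h import *
from workcell import ctrl
import cv2,pickle
ob=ctrl.observe();print(ob['eef_pos'],ob['ft_force'],goal(ob,[.456,.0495,.076],.122+np.pi/2))
for n in ['wrist','side']:
    im=ctrl.get_image(n); cv2.imwrite(f'pics/{n}2.png',im[:,:,::-1])
E
python3 crop.py pics/side2.png pics/s2c.png 170 150 320 290 4
```

```text
t: 2.28
eef_pos: [0.4549, 0.0522, 0.0759]
ee_rot: [-2.075, -2.357, 0.002]
ft_force: [-0.7, -0.0, 0.2]
opening: 0.0879
[0.4549085  0.05220142 0.07593349] [-0.71520858 -0.0190559   0.17524793] (array([-2.8,  0.7, -0.1]), array([-0.0015, -0.    ,  0.0051]))
```

View pics/wrist2.png

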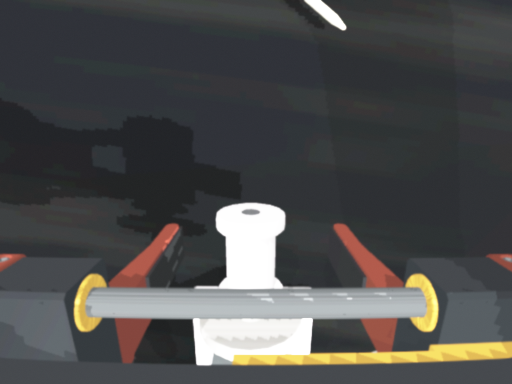

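View pics/s2c.png

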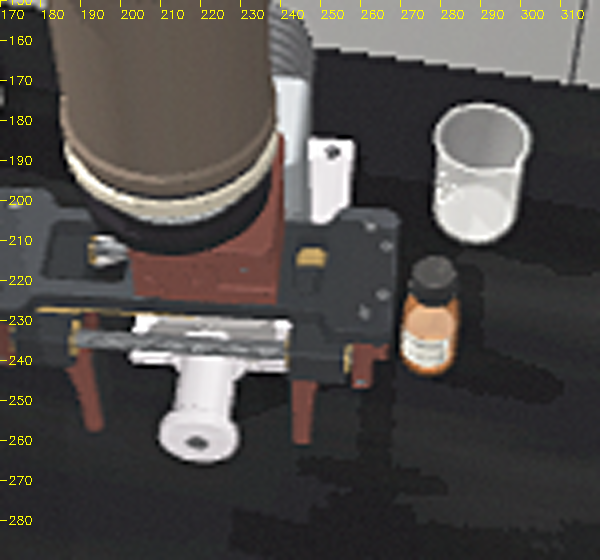

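```bash
python3 -m pendant '[[[-1.5,0.7,0],[0,0,0.005],100],[[-2.8,0.7,0],[0,0,0.005],70],[[-2.8,0.7,0],[0,0,0.005],40],[[-2.8,0.7,0],[0,0,0.005],15],[[-2.8,0.7,0],[0,0,0.005],15],[[-2.8,0.7,0],[0,0,0.005],15],[[-2.8,0.7,0],[0,0,0.005],15],[[-2.8,0.7,0],[0,0,0.005],15]]' 30
```

```text
t: 3.05
eef_pos: [0.4566, 0.0489, 0.0766]
ee_rot: [-2.083, -2.352, -0.0]
ft_force: [0.3, -0.1, 0.3]
opening: 0.045
```

```bash
python3 -m pendant '[[[0,0,0],[0,0,0],15],[[0,0,0],[0,0,0],15],[[0,0,0],[0,0,0],15],[[0,0,0],[0,0,0],15],[[0,0,0],[0,0,0],15],[[0,0,0],[0,0,0],15]]' 30
```

```text
t: 3.55
eef_pos: [0.4565, 0.0495, 0.0766]
ee_rot: [-2.082, -2.352, -0.0]
ft_force: [-0.5, 4.2, -0.5]
opening: 0.0252
```

Gripped (25 mm). Now I'll push it in gradually and watch the force.

```bash
python3 -m pendant '[[[0.3,1,0],[0,0,0],15],[[0.3,2,0],[0,0,0],15],[[0.3,3,0],[0,0,0],15],[[0.3,4,0],[0,0,0],15],[[0.3,4,0],[0,0,0],15]]'
```

```text
t: 3.97
eef_pos: [0.4604, 0.05, 0.0766]
ee_rot: [-2.082, -2.352, 0.0]
ft_force: [-2.6, 3.8, 2.1]
opening: 0.0252
```

```bash
python3 -m pendant '[[[0,1,0],[0,0,0],15],[[0,2,0],[0,0,0],15],[[0,3,0],[0,0,0],15],[[0,3,0],[0,0,0],15]]'
```

```text
t: 4.3
eef_pos: [0.4634, 0.0503, 0.0766]
ee_rot: [-2.082, -2.352, 0.0]
ft_force: [-2.9, 4.8, 1.7]
opening: 0.0254
```

```bash
python3 -m pendant '[[[0,1,0],[0,0,0],15],[[0,2,0],[0,0,0],15],[[0,2,0],[0,0,0],15]]'
```

```text
t: 4.55
eef_pos: [0.4654, 0.0506, 0.0766]
ee_rot: [-2.082, -2.352, 0.0]
ft_force: [-2.6, 4.4, 1.5]
opening: 0.0253
```

```bash
python3 -m pendant '[[[0,1,0],[0,0,0],15],[[0,2,0],[0,0,0],15],[[0,2,0],[0,0,0],15]]'
```

```text
t: 4.8
eef_pos: [0.4673, 0.0508, 0.0766]
ee_rot: [-2.082, -2.352, 0.0]
ft_force: [-2.8, 4.6, 0.7]
opening: 0.0251
```

```bash
python3 -m pendant '[[[0,1,0],[0,0,0],15],[[0,2,0],[0,0,0],15],[[0,2,0],[0,0,0],15]]'
```

```text
t: 5.05
eef_pos: [0.4675, 0.0509, 0.0765]
ee_rot: [-2.08, -2.35, 0.004]
ft_force: [-9.8, 3.5, 8.1]
opening: 0.0256
```

```bash
python3 -m pendant '[[[0,1,0],[0,0,0],15],[[0,2,0],[0,0,0],15],[[0,2,0],[0,0,0],15]]'
```

```text
t: 5.3
eef_pos: [0.4675, 0.0509, 0.0764]
ee_rot: [-2.079, -2.348, 0.008]
ft_force: [-15.8, 3.0, 18.0]
opening: 0.0254
```

The inner stop is met: the position held at x=0.4675 while the force rose to 16 N. Now I'll pull out.

```bash
python3 -m pendant '[[[0,-3,0],[0,0,0],15],[[0,-6,0],[0,0,0],15],[[0,-9,0],[0,0,0],15],[[0,-12,0],[0,0,0],15],[[0,-15,0],[0,0,0],15],[[0,-18,0],[0,0,0],15],[[0,-21,0],[0,0,0],15],[[0,-23,0],[0,0,0],15],[[0,-23,0],[0,0,0],15]]'
```

```text
t: 6.05
eef_pos: [0.4492, 0.0486, 0.0767]
ee_rot: [2.082, 2.351, 0.002]
ft_force: [0.2, 4.6, -3.5]
opening: 0.0251
```

```bash
python3 -m pendant '[[[0,-1,0],[0,0,0],15],[[0,-2,0],[0,0,0],15],[[0,-3,0],[0,0,0],15],[[0,-3,0],[0,0,0],15]]'
```

```text
t: 6.38
eef_pos: [0.4465, 0.0483, 0.0766]
ee_rot: [2.082, 2.351, 0.002]
ft_force: [1.6, 5.7, -3.8]
opening: 0.0252
```

```bash
python3 -m pendant '[[[0,-1,0],[0,0,0],15],[[0,-2,0],[0,0,0],15],[[0,-3,0],[0,0,0],15],[[0,-3,0],[0,0,0],15]]'
```

```text
t: 6.72
eef_pos: [0.4436, 0.0479, 0.0766]
ee_rot: [2.082, 2.351, 0.003]
ft_force: [1.6, 5.1, -4.3]
opening: 0.0252
```

```bash
python3 -m pendant '[[[0,-1,0],[0,0,0],15],[[0,-2,0],[0,0,0],15],[[0,-2,0],[0,0,0],15]]'
```

```text
t: 6.97
eef_pos: [0.4436, 0.0479, 0.0768]
ee_rot: [2.08, 2.349, 0.007]
ft_force: [8.3, 5.9, -13.5]
opening: 0.0256
```

```bash
python3 -m pendant '[[[0,-1,0],[0,0,0],15],[[0,-2,0],[0,0,0],15],[[0,-2,0],[0,0,0],15]]'
```

```text
t: 7.22
eef_pos: [0.4436, 0.0479, 0.0769]
ee_rot: [2.078, 2.347, 0.011]
ft_force: [15.0, 6.5, -22.2]
opening: 0.0253
```

The outer stop is met at x=0.4436, a stroke of 24.1 mm. I'll relax the pull and open.

```bash
python3 -m pendant '[[[0,1.5,0],[0,0,0],15],[[0,3,0],[0,0,0],15],[[0,3,0],[0,0,0],60],[[0,3,0],[0,0,0],90],[[0,3,0],[0,0,0],90],[[0,3,0],[0,0,0],90],[[0,3,0],[0,0,0],90],[[0,3,0],[0,0,0],90],[[0,3,0],[0,0,0],90],[[0,3,0],[0,0,0],90],[[0,3,0],[0,0,0],90]]'
```

```text
t: 8.13
eef_pos: [0.4416, 0.0474, 0.0767]
ee_rot: [2.083, 2.352, 0.0]
ft_force: [0.9, -0.3, 1.0]
opening: 0.0785
```

```bash
python3 -m pendant '[[[0,0,-15],[0,0,0],90],[[0,0,-40],[0,0,0],90],[[0,0,-75],[0,0,0],60],[[0,0,-110],[0,0,0],30],[[20,-10,-130],[0,0,0],0],[[40,-20,-150],[0,0,0],0],[[60,-30,-150],[0,0,0],0],[[60,-30,-150],[0,0,0],0]]'
python3 - <<'E'
from h import *
from workcell import ctrl
import cv2,pickle
ob=ctrl.observe();print(ob['eef_pos'],ob['ft_force'])
d={n:ctrl.camera_info(n) for n in ['side','top','wrist']}; pickle.dump(d,open('ci3.pkl','wb'))
for n in d:
    im=ctrl.get_image(n); cv2.imwrite(f'pics/{n}3.png',im[:,:,::-1])
E
python3 crop.py pics/side3.png pics/s3c.png 170 140 310 280 4;python3 crop.py pics/top3.png pics/t3c.png 170 135 310 280 4
```

```text
t: 8.8
eef_pos: [0.4033, 0.1067, 0.2278]
ee_rot: [-2.078, -2.356, -0.005]
ft_force: [0.4, -0.5, -0.0]
opening: 0.0429
[0.40329461 0.10666644 0.22778398] [ 0.38522458 -0.4609494  -0.02064702]
```

View pics/wrist3.png

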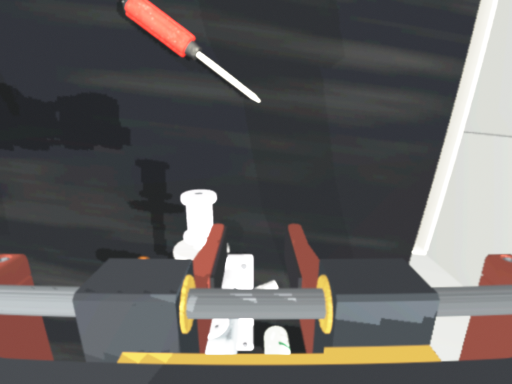

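View pics/s3c.png

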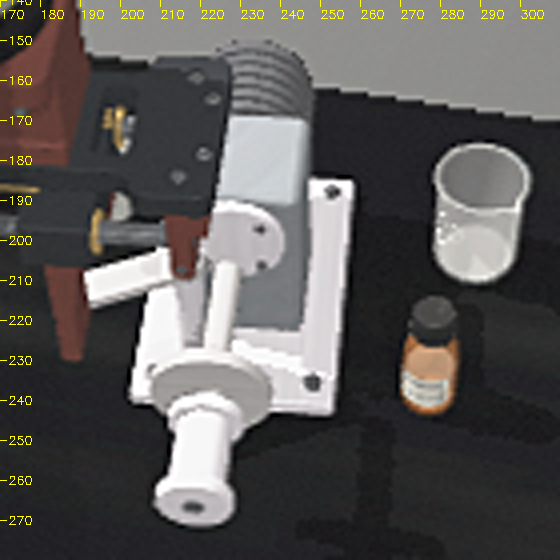

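View pics/t3c.png

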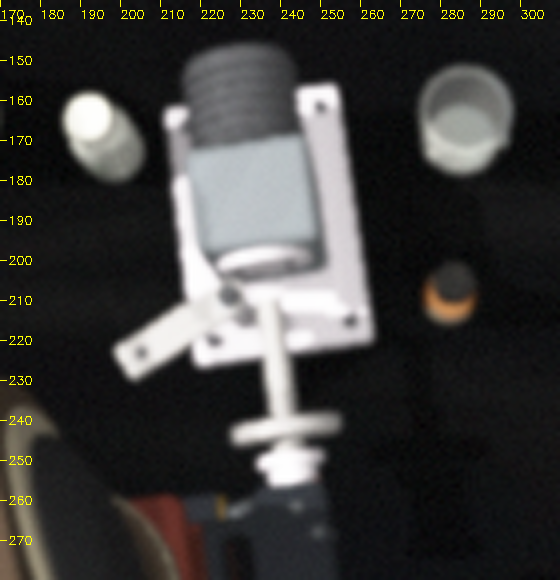

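Run:
```python
from h import *
from workcell import ctrl
import pickle
ci=pickle.load(open('ci3.pkl','rb'))
pt=ray(ci['top'],[200.8,226.2],.099)[0];ps=ray(ci['side'],[183,214.2],.099)[0]
pp=ray(ci['side'],[217,203.4],.106)[0]; print('tip',pt,ps,'pin',pp,ray(ci['top'],[170+230/4,135+296/4],.106))
tip=(pt+ps)/2; piv=np.array([.5506,.0817,.099]); print('len',np.linalg.norm((tip-piv)[:2]))
yaw=.122; d=(tip-piv)[:2]; th=np.arctan2(d@[-np.sin(yaw),np.cos(yaw)],-d@[np.cos(yaw),np.sin(yaw)]); print('th',th)
E=lambda th:(np.array([-np.cos(th),np.sin(th)]),np.array([np.sin(th),np.cos(th)]))
ob=ctrl.observe()
def w(l): return piv[:2]+np.array([np.cos(yaw)*l[0]-np.sin(yaw)*l[1],np.sin(yaw)*l[0]+np.cos(yaw)*l[1]])
dd,n=E(th); 
for s in (.031,.024): 
  a=w(dd*.045+n*s); print(s,a,goal(ob,[*a,.22],yaw+np.pi/2),'drive rel piv mm',(dd*.045+n*s)*1000)
e=w(np.array([-.045,.0235]));print('end',e)
```

```text
tip [0.51677981 0.14141538 0.099     ] [0.51414391 0.14154506 0.099     ] pin [0.54921417 0.08050145 0.106     ] [[0.55311709 0.0806367  0.106     ]]
len 0.06934236212691798
th 1.1614040649800244
0.031 [0.55452214 0.13620337] (array([ 14.9, 152.8,   6.5]), array([-0.0001,  0.0002, -0.0004])) drive rel piv mm [10.52591518 53.6209391 ]
0.024 [0.54848742 0.13265623] (array([ 12.1, 146.4,   6.5]), array([-0.0001,  0.0002, -0.0004])) drive rel piv mm [ 4.10437486 50.8345759 ]
end [0.50307458 0.09954894]
```

```bash
python3 -m pendant '[[[5,35,0],[0,0,0],0],[[10,70,0],[0,0,0],0],[[14,105,0],[0,0,0],0],[[16,135,0],[0,0,0],0],[[16,156,0],[0,0,0],0],[[16,156,0],[0,0,0],0]]'
python3 - <<'E'
from h import *
from workcell import ctrl
ob=ctrl.observe(); yaw=.122;piv=np.array([.5506,.0817])
l=np.array([.0142,.0552]);a=piv+np.array([np.cos(yaw)*l[0]-np.sin(yaw)*l[1],np.sin(yaw)*l[0]+np.cos(yaw)*l[1]])
print(ob['eef_pos'],ob['opening'],goal(ob,[*a,.08],yaw+np.pi/2))
E
```

```text
t: 9.45
eef_pos: [0.5611, 0.1369, 0.225]
ee_rot: [2.084, 2.349, -0.003]
ft_force: [-0.2, -1.0, 0.1]
opening: 0.0004
[0.56113584 0.136908   0.22496282] 0.0004352308890891829 (array([  2.,  -3., 145.]), array([-0.0001,  0.0024, -0.0026]))
```

```bash
python3 -m pendant '[[[1,-1,35],[0,0,0],0],[[1,-1,70],[0,0,0],0],[[1,-1,95],[0,0,0],0],[[1,-1,110],[0,0,0],0],[[1,-1,110],[0,0,0],0]]'
python3 - <<'E'
from h import *
from workcell import ctrl
import cv2
ob=ctrl.observe(); yaw=.122;piv=np.array([.5506,.0817])
l=np.array([.0142,.0552]);a=piv+np.array([np.cos(yaw)*l[0]-np.sin(yaw)*l[1],np.sin(yaw)*l[0]+np.cos(yaw)*l[1]])
print(ob['eef_pos'],ob['ft_force'],goal(ob,[*a,.08],yaw+np.pi/2))
for n in ['wrist','side','top']:
    im=ctrl.get_image(n); cv2.imwrite(f'pics/{n}4.png',im[:,:,::-1])
E
python3 crop.py pics/side4.png pics/s4c.png 170 140 310 280 4
```

```text
t: 9.87
eef_pos: [0.5537, 0.1368, 0.1126]
ee_rot: [-2.082, -2.348, 0.011]
ft_force: [-0.7, 0.5, -0.0]
opening: 0.0006
[0.5537461  0.13684657 0.11259154] [-0.66330518  0.54076283 -0.01392627] (array([ 0.9,  4.6, 32.6]), array([-0.007 ,  0.0025, -0.0021]))
```

View pics/wrist4.png

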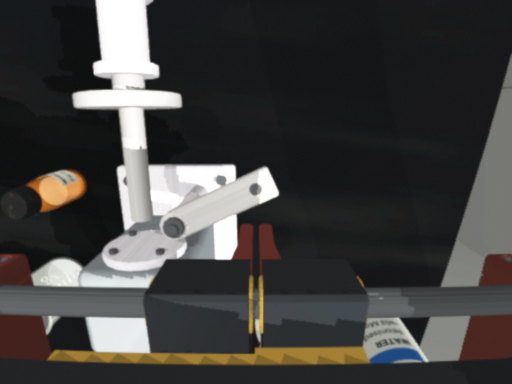

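View pics/s4c.png

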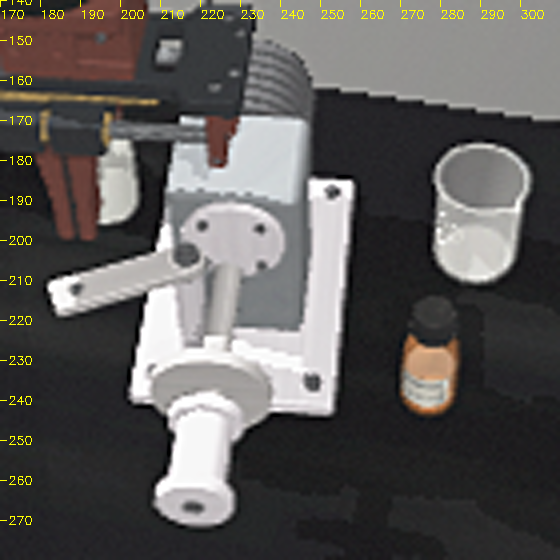

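```bash
python3 -m pendant '[[[0,0,10],[0,0,0],0],[[0,0,10],[0,0,0],0],[[0,0,10],[0,0,0],0]]'
python3 - <<'E'
from h import *
from workcell import ctrl
ob=ctrl.observe(); yaw=.122;piv=np.array([.5506,.0817])
l=np.array([.0142,.0552]);a=piv+np.array([np.cos(yaw)*l[0]-np.sin(yaw)*l[1],np.sin(yaw)*l[0]+np.cos(yaw)*l[1]])
print(ob['eef_pos'],ob['ft_force'],goal(ob,[*a,.08],yaw+np.pi/2))
E
```

```text
t: 10.27
eef_pos: [0.5564, 0.1389, 0.1069]
ee_rot: [2.083, 2.352, 0.0]
ft_force: [0.4, -0.9, -0.3]
opening: 0.0006
[0.55643961 0.13892147 0.10685586] [ 0.44586819 -0.86972    -0.28074155] (array([-0.9,  1.4, 26.9]), array([ 0.0003, -0.0002, -0.0008]))
```

```bash
python3 -m pendant '[[[0,1,7],[0,0,0],0],[[0,1,14],[0,0,0],0],[[0,1,21],[0,0,0],0],[[0,1,27],[0,0,0],0],[[0,1,27],[0,0,0],0],[[0,1,27],[0,0,0],0]]'
python3 - <<'E'
from h import *
from workcell import ctrl
import cv2
ob=ctrl.observe(); yaw=.122;piv=np.array([.5506,.0817]); d=ob['eef_pos'][:2]-piv
print('rel piv drive',d@[np.cos(yaw),np.sin(yaw)],d@[-np.sin(yaw),np.cos(yaw)],ob['eef_pos'],ob['ft_force'])
cv2.imwrite('pics/w5.png',ctrl.get_image('wrist')[:,:,::-1])
cv2.imwrite('pics/s5.png',ctrl.get_image('side')[:,:,::-1])
E
python3 crop.py pics/s5.png pics/s5c.png 170 140 310 280 4
```

```text
t: 10.77
eef_pos: [0.5571, 0.1389, 0.079]
ee_rot: [-2.083, -2.351, 0.002]
ft_force: [-0.0, -0.2, 0.2]
opening: 0.0009
rel piv drive 0.013366739928016102 0.05600609287934504 [0.55705158 0.13891651 0.07898525] [-0.00974289 -0.15912642  0.15259957]
```

View pics/w5.png

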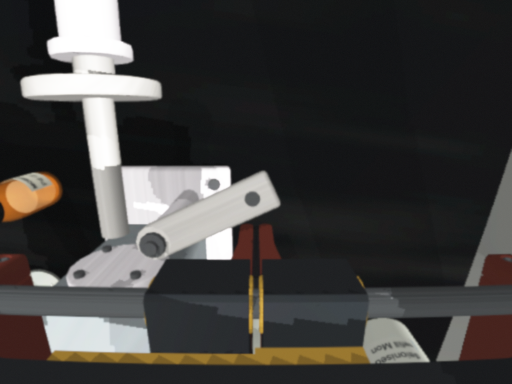

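View pics/s5c.png

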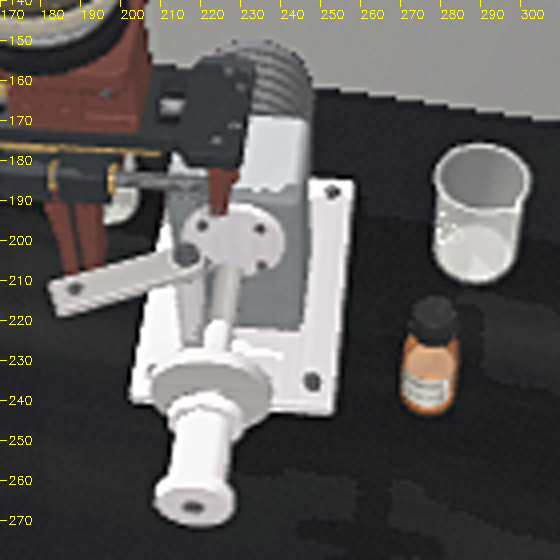

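```bash
python3 -m pendant '[[[-3,-5,0],[0,0,0],0],[[-5,-9,0],[0,0,0],0],[[-5,-15,0],[0,0,0],0],[[-5,-21,0],[0,0,0],0],[[-6,-26,0],[0,0,0],0],[[-7,-31,0],[0,0,0],0],[[-9,-36,0],[0,0,0],0],[[-12,-41,0],[0,0,0],0],[[-15,-45,0],[0,0,0],0],[[-18,-49,0],[0,0,0],0],[[-18,-49,0],[0,0,0],0]]'
python3 - <<'E'
from h import *
from workcell import ctrl
import cv2
ob=ctrl.observe(); yaw=.122;piv=np.array([.5506,.0817]); d=ob['eef_pos'][:2]-piv
print('rel piv drive',d@[np.cos(yaw),np.sin(yaw)],d@[-np.sin(yaw),np.cos(yaw)],ob['eef_pos'],ob['ft_force'])
cv2.imwrite('pics/w6.png',ctrl.get_image('wrist')[:,:,::-1])
cv2.imwrite('pics/t6.png',ctrl.get_image('top')[:,:,::-1])
cv2.imwrite('pics/s6.png',ctrl.get_image('side')[:,:,::-1])
E
python3 crop.py pics/s6.png pics/s6c.png 170 140 310 280 4
```

```text
t: 11.78
eef_pos: [0.51, 0.1142, 0.0796]
ee_rot: [-2.084, -2.351, 0.002]
ft_force: [-0.2, -1.3, 0.6]
opening: 0.0006
rel piv drive -0.03636600234425598 0.037194113979323824 [0.50997786 0.114192   0.07957147] [-0.22111639 -1.34399635  0.57540968]
```

View pics/w6.png

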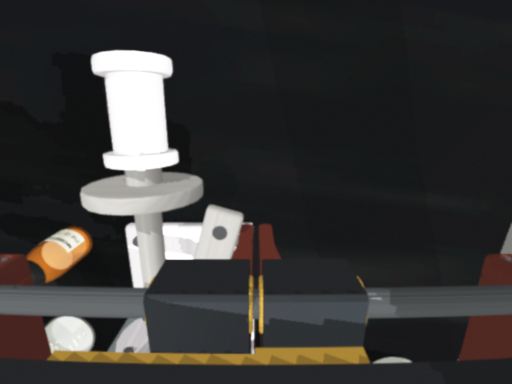

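View pics/s6c.png

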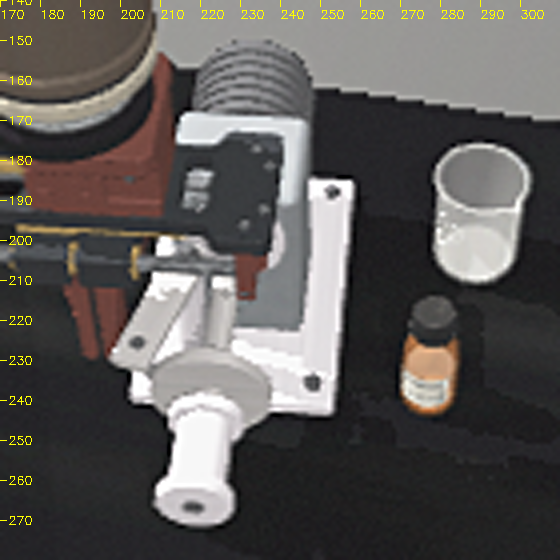

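```bash
python3 -m pendant '[[[-2,-2,0],[0,0,0],0],[[-4,-3,0],[0,0,0],0],[[-6,-4,0],[0,0,0],0],[[-8,-5,0],[0,0,0],0],[[-8,-5,0],[0,0,0],0]]'
```

```text
t: 12.35
eef_pos: [0.5068, 0.1061, 0.0796]
ee_rot: [2.083, 2.351, -0.0]
ft_force: [-0.3, 0.1, -0.6]
opening: 0.0006
```

```bash
python3 -m pendant '[[[-1,-1,0],[0,0,0],0],[[-2,-2,0],[0,0,0],0],[[-3,-2,0],[0,0,0],0],[[-4,-2,0],[0,0,0],0],[[-4,-2,0],[0,0,0],0]]'
```

```text
t: 12.77
eef_pos: [0.5052, 0.1023, 0.0796]
ee_rot: [-2.083, -2.352, 0.001]
ft_force: [0.4, 0.7, 0.3]
opening: 0.0006
```

```bash
python3 -m pendant '[[[-1,0,0],[0,0,0],0],[[-2,0,0],[0,0,0],0],[[-3,0,0],[0,0,0],0],[[-3,0,0],[0,0,0],0]]'
```

```text
t: 13.1
eef_pos: [0.5058, 0.0993, 0.0796]
ee_rot: [2.083, 2.352, -0.0]
ft_force: [-0.6, -0.2, -0.3]
opening: 0.0007
```

```bash
python3 -m pendant '[[[-1,0,0],[0,0,0],0],[[-2,0,0],[0,0,0],0],[[-2,0,0],[0,0,0],0]]'
```

```text
t: 13.35
eef_pos: [0.506, 0.0973, 0.0796]
ee_rot: [-2.083, -2.352, 0.0]
ft_force: [-0.0, 0.5, -0.3]
opening: 0.0005
```

```bash
python3 - <<'E'
from workcell import ctrl
import cv2
cv2.imwrite('pics/w7.png',ctrl.get_image('wrist')[:,:,::-1])
cv2.imwrite('pics/s7.png',ctrl.get_image('side')[:,:,::-1])
E
python3 crop.py pics/s7.png pics/s7c.png 180 170 270 270 6
python3 crop.py pics/w7.png pics/w7c.png 100 100 300 300 3
```

```text
(no output)
```

View pics/w7c.png

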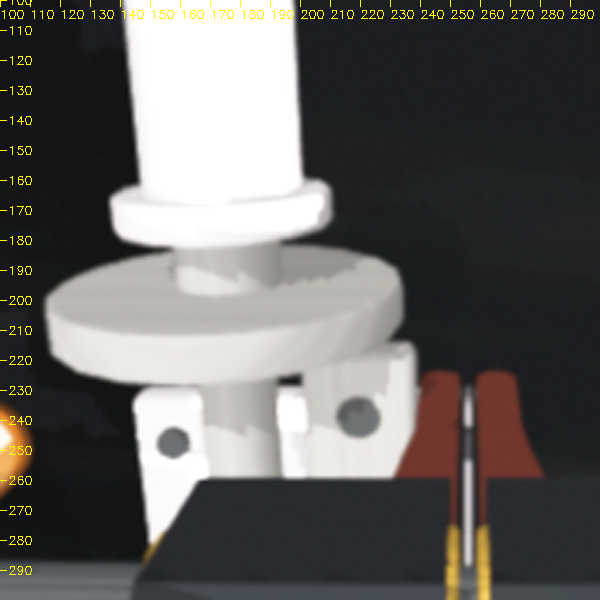

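View pics/s7c.png

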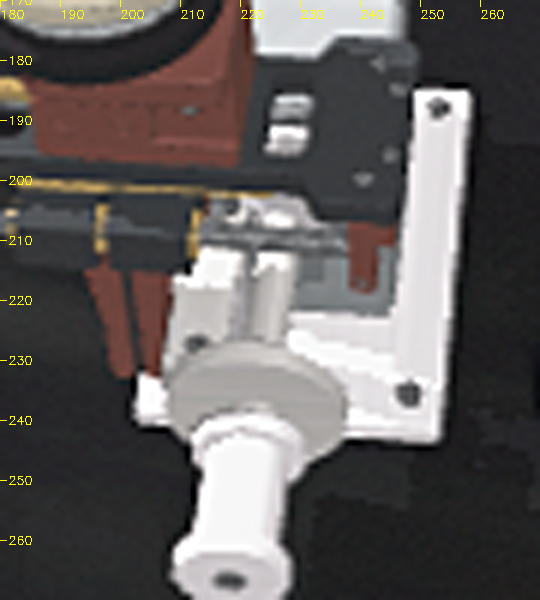

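The plate is nearly parallel and behind the flange, with its tip at about (233,215) in the wrist view. The fingers taper, so there is still a little way to go to the stop.

```bash
python3 -m pendant '[[[-1,0,0],[0,0,0],0],[[-2,0,0],[0,0,0],0],[[-2,0,0],[0,0,0],0]]'
```

```text
t: 13.7
eef_pos: [0.5062, 0.0971, 0.0797]
ee_rot: [-2.081, -2.352, -0.002]
ft_force: [-0.4, 5.2, -0.4]
opening: 0.0
```

```bash
python3 -m pendant '[[[-1,0,0],[0,0,0],0],[[-2,0,0],[0,0,0],0],[[-2,0,0],[0,0,0],0]]'
```

```text
t: 13.95
eef_pos: [0.5063, 0.097, 0.0798]
ee_rot: [-2.078, -2.353, -0.004]
ft_force: [-0.9, 10.1, -1.1]
opening: 0.0007
```

```bash
python3 -m pendant '[[[-1,0,0],[0,0,0],0],[[-2,0,0],[0,0,0],0],[[-2,0,0],[0,0,0],0]]'
```

```text
t: 14.2
eef_pos: [0.5062, 0.0968, 0.0797]
ee_rot: [-2.075, -2.353, -0.006]
ft_force: [-2.7, 15.9, -0.2]
opening: 0.0005
```

The stop is met: the position held at y=0.097 while the force rose to 16 N. I'll back off sideways, then go up and away.

```bash
python3 -m pendant '[[[5,0,0],[0,0,0],0],[[12,0,0],[0,0,0],0],[[22,0,0],[0,0,0],0],[[22,0,0],[0,0,0],0],[[22,0,-30],[0,0,0],0],[[22,0,-65],[0,0,0],0],[[22,0,-100],[0,0,0],0],[[40,0,-130],[0,0,0],0],[[75,-10,-150],[0,0,0],0],[[110,-30,-150],[0,0,0],0],[[145,-50,-150],[0,0,0],0],[[175,-70,-150],[0,0,0],0]]'
python3 -m pendant '[[[30,-10,0],[0,0,0],0],[[60,-20,0],[0,0,0],0],[[60,-20,0],[0,0,0],0],[[60,-20,0],[0,0,0],0]]'
python3 - <<'E'
from workcell import ctrl
import cv2
for n in ['side','top']: cv2.imwrite(f'pics/{n}8.png',ctrl.get_image(n)[:,:,::-1])
E
python3 crop.py pics/side8.png pics/s8c.png 180 150 310 275 4
python3 crop.py pics/top8.png pics/t8c.png 175 135 305 275 4
```

```text
t: 15.2
eef_pos: [0.4151, 0.2585, 0.2302]
ee_rot: [2.083, 2.352, 0.002]
ft_force: [-0.2, 0.5, -0.2]
opening: 0.0005
t: 15.53
eef_pos: [0.3882, 0.3151, 0.2295]
ee_rot: [2.079, 2.355, -0.0]
ft_force: [0.9, -0.9, -1.1]
opening: 0.0004
```

View pics/s8c.png

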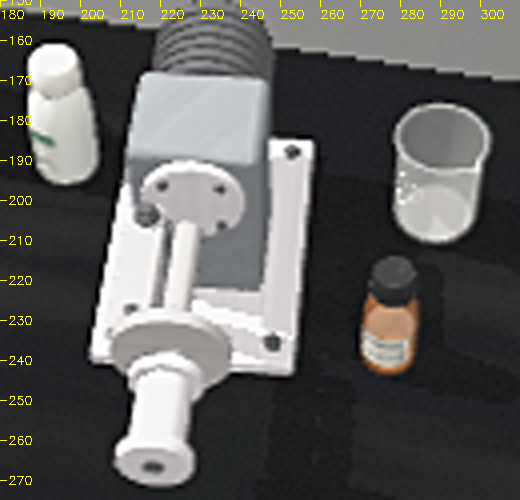

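View pics/t8c.png

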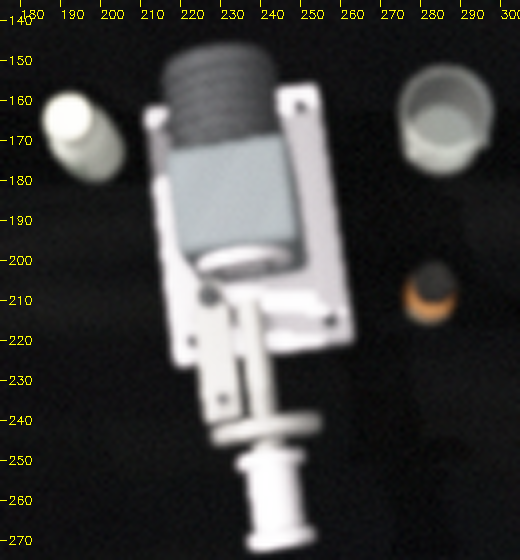

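```bash
python3 - <<'E'
import cv2,numpy as np
from workcell import ctrl
for n,rs in {'side':{'drop':(265,210,290,245),'beak':(275,173,305,212),'std':(182,158,206,198)},'top':{'drop':(273,198,292,218),'beak':(272,148,300,180),'std':(184,155,208,183)}}.items():
    a,b=[cv2.cvtColor(cv2.imread(f'pics/{n}{k}.png'),6).astype(np.float32) for k in (0,8)]
    for k,(x0,y0,x1,y1) in rs.items():
        s,_=cv2.phaseCorrelate(a[y0:y1,x0:x1],b[y0:y1,x0:x1],cv2.createHanningWindow((x1-x0,y1-y0),5)); print(n,k,np.round(s,3))
ob=ctrl.observe();print(ob['t'],ob['ft_force'],abs(ob['dq']).max())
E
python3 -m pendant '[[[0,0,0],[0,0,0],0],[[0,0,0],[0,0,0],0],[[0,0,0],[0,0,0],0]]'
python3 -c "
from workcell import ctrl
print(ctrl.close_job())"
```

```text
side drop [0.553 0.011]
side beak [-0.    -0.037]
side std [-0.006  0.012]
top drop [-0.337 -0.171]
top beak [-0.05  -0.173]
top std [ 0.007 -0.041]
15.6333 [ 0.33615036 -0.87658806  0.5201994 ] 0.015443418879788746
t: 15.88
eef_pos: [0.3897, 0.313, 0.2297]
ee_rot: [2.085, 2.35, 0.0]
ft_force: [-0.7, -0.1, -0.9]
opening: 0.0006
the job is handed in; nothing more can be done
None
```

The job is done and handed in at 15.9 s:

- **Shaft:** I gripped the hub and pushed the shaft in until it met the inner stop, where the position held and the force rose to 16 N. I then pulled it out until it met the outer stop, at 15 N. The end float measured about 24.1 mm. I let go with a slight outward pull still on the hub.
- **Prop plate:** I swung it with the closed fingertips until it met its stop, where the position held and the force rose to 16 N. I then backed the arm off clear.

**Last checks:** The final side and top pictures show the shaft out and the plate parallel to it, behind the flange. The force on the arm was within noise (under about 1 N).

**Bottles and beaker:** Compared with the first pictures, the beaker and white bottle had shifted by less than 0.2 px. The amber dropper gave +0.55 px in the side view and -0.34 px in the top view. The two disagree in direction and the arm never came near it, so I take this as noise or changed shadow. I did not check that any further.

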